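# Reset and restart the game timer

## Robot

A 7-joint arm with a two-finger parallel gripper is mounted at the origin on the work surface. World frame = base frame: x ahead of the robot, y to its left, z up, the work surface at z = 0. Lengths are in m, angles in rad, forces in N, time in s.
With the tool pointing down it reaches from about 0.35 to 0.9 m from the base axis. Payload 8.1 kg.
Tool frame: the origin (TCP) lies at the very end of the fingers, on their centre line; the grasp point (between the pads) lies 19 mm behind it (arm.tcp_to_grasp is the z of the grasp point in the tool frame, in m); z points along the fingers, y is the line along which they close (so a half turn about z gives the same grasp; the last joint's range is limited). The gripper opens to 92 mm and grips with 3 to 60 N. Pads are 19 mm wide; open, the fingers measure 130 mm over their backs; the gripper's body (75 mm by 190 mm) begins 47 mm behind the grasp point.
Start: joints at [1.115, 0.434, 0.025, 1.573, -0.012, 1.134, -0.075], TCP at [0.216, -0.587, 0.227] pointing down, gripper open.
Joint ranges: [-2.62, 2.62], [-0.44, 2.09], [-1.27, 1.32], [0.08, 2.57], [-1.32, 4.46], [0.12, 2], [-2.74, 2.74]. Speed limits (rad/s): [2.22, 2.22, 3.01, 3.01, 3.14, 3.14, 3.14].

## Interface

Orientations are given as a rotation vector (axis times angle).
In Python, from cell import readout, vision, sign_off, arm gives the robot as it stands. The module is installed in compiled form; this text tells all that it offers.
- The arm moves only by the shell command python3 -m creep 'ROWS' [FORCE]. ROWS is JSON, a list of rows, each a list of 5 numbers: the shift along the tool's x, y, z in units of 4 cm (1.0 is 4 cm), then the turn about the tool's z in units of 4 degrees (1.0 is 4 degrees), then the opening, from 0 (shut) to 1 (fully open). A call has 1 to 12 rows; each row shifts and turns the commanded pose from where the row before left it, along the tool's axes as they then stand; what a row does not reach is not made up. A row lasts 1/8 s, in which the tool goes at most 62.5 mm and 10.7 degrees, less where a joint would pass 70% of its speed; a pose out of reach is approached as far as the arm can. A call with a number of a shift or a turn outside -1 to 1 is refused whole. A call with a gripper value outside its range is refused whole. The fingers move at their own pace and stop on an object; FORCE is the grip in N (left out, the last holds). Time passes only in rows, so rows that do not move let the fingers close. It gives the time, the measured TCP pose, the force, the opening and the grip force at its end, in the units of the state.
- readout.observe(): the state, without advancing time (a new reading comes with each control period).
- vision.get_image(name): name is "scene" or "top" or "wrist"; returns a dict with "pixels" (480x640x3 uint8, blue, green, red), "z_map" (480x640 float32, m along the optical axis (not along the pixel's ray), 0 where there is no reading), "camera_matrix" (3x3 intrinsics, pixels), "position" and "rotation" of the camera in the world. Camera axes: x right, y up, looking along -z (the intrinsics and any distortion apply to the point x, -y, -z); pixel columns grow to the right and rows downward; lengths in m; the calibration is good to about 2 mm. A picture is of the moment at which its call begins.
- sign_off(): hands the job in; it is judged then, once.
The state is a dict: "clock": time; "joints": joint angles; "dq": joint speeds; "joint_efforts": joint torques, N m; "position": TCP position; "ee_rot": TCP orientation; "force": force on the tool from outside, world axes, zero at the start; "ft_torque": the same for the moment, N m; "width": opening from 0.0 (shut) to 1.0 (fully open); "gripper_force": force on a finger pad.
Only numpy, scipy, OpenCV 4.12 (cv2) and the standard library are available. Lean on these libraries where they do the work, as an engineer would, in place of code of your own. Each camera call takes 0.05 s, during which the arm holds its last target. There are 200 camera calls.

## Task

Get the black game timer ready for the next round: with one fingertip on each of its two yellow keys, press both right down together, keep them down for about two seconds, and let them both come up. Then press its green start key right down with a fingertip, let it come up, and draw back. Only touch the keys: grasp or lift nothing, do not shove the timer about, and leave the white timer and everything else on the table alone.

Things in the scene. Friction and masses are not known exactly. Their poses are not given: they have to be found in the camera images.
- timer: The black game timer, the one to reset: black case with a grey band. Case 120 mm front to back (x), 190 mm wide (y), 45 mm high on rubber feet, roughly 1 kg, loose on the table. Origin: centre of its underside; x points to its back, y to its left, z up. On top: two yellow keys near the front at x = -30 mm, y = +27 and -27 mm (54 mm between centres), one green start key near the back at x = +30 mm, y = 0, two flat displays beside it.
- yellow_a_top (a point): Left yellow key of the black timer (its +y side). Round cap 28 mm across; the point is the centre of the cap's flat top, which stands 14 mm proud of the case (59 mm above the table) when up, and goes down with the cap. 
- yellow_b_top (a point): Right yellow key of the black timer (its -y side), 54 mm from the left one. Round cap 28 mm across; the point is the centre of the cap's flat top, which stands 14 mm proud of the case (59 mm above the table) when up, and goes down with the cap. 
- start_top (a point): Green start key of the black timer, 60 mm behind the line of the yellow keys. Round cap 28 mm across; the point is the centre of the cap's flat top, which stands 14 mm proud of the case (59 mm above the table) when up, and goes down with the cap. 
- yellow_a (a joint): Left yellow key of the black timer. Travel: 0 = up, 0.008 m = right down (then 6 mm proud). Spring: starts to move at 1.2 N, right down at 4 N, comes up by itself.
- yellow_b (a joint): Right yellow key of the black timer. Travel: 0 = up, 0.008 m = right down (then 6 mm proud). Spring: starts to move at 1.2 N, right down at 4 N, comes up by itself.
- start (a joint): Green start key of the black timer. Travel: 0 = up, 0.008 m = right down (then 6 mm proud). Spring: starts to move at 1.2 N, right down at 4 N, comes up by itself.
- spare_timer: Another timer of the same make, white with two blue keys and a green one; to be left alone. Case 120 mm front to back (x), 190 mm wide (y), 45 mm high on rubber feet, roughly 1 kg, loose on the table. Origin: centre of its underside; x points to its back, y to its left, z up. 
- blue_a (a joint): Left blue key of the white timer; not to be pressed. Travel: 0 = up, 0.008 m = right down (then 6 mm proud). Spring: starts to move at 1.2 N, right down at 4 N, comes up by itself.
- blue_b (a joint): Right blue key of the white timer; not to be pressed. Travel: 0 = up, 0.008 m = right down (then 6 mm proud). Spring: starts to move at 1.2 N, right down at 4 N, comes up by itself.
- spare_start (a joint): Green key of the white timer; not to be pressed. Travel: 0 = up, 0.008 m = right down (then 6 mm proud). Spring: starts to move at 1.2 N, right down at 4 N, comes up by itself.
- red_pawn: Red plastic pawn standing in front of the black timer, 26 mm across, 45 mm high; origin: centre of its foot. Bystander.
- purple_pawn: Purple plastic pawn standing in front of the black timer, 26 mm across, 45 mm high; origin: centre of its foot. Bystander.
- die: Orange die, 18 mm, behind the black timer; origin: centre of its underside. Bystander.
- card_box: Navy blue and lime card box lying flat in front of the white timer, 65 x 95 x 25 mm; origin: centre of its underside. Bystander.
- ribbon_spool: Gold ribbon spool with black flanges, standing, 52 mm across, 55 mm high; origin: centre of its underside. Bystander.
- tape_dispenser: Black tape dispenser, 50 x 120 mm, 68 mm high; origin: centre of its underside. Bystander.
- pen: Black and brass pen lying beside the token tray at the back, about 110 mm long, 10 mm thick; origin: its middle on the table. Bystander.

How it is judged:
On the way, in this order (a step that is already met when the one before it is completed fails the run):
1. both yellow keys held down together by the fingers (each beyond 5.5 of 8 mm) for 1.8 s (value of joint each of yellow_a, yellow_b above 0.0055 m and value of joint start below 0.002 m), for 1.8 s.
2. both yellow keys up again (value of joint each of yellow_a, yellow_b below 0.0015 m), for 0.1 s.
3. green start key pressed down by the fingers (beyond 5.5 of 8 mm), both yellow keys up (all of step 2 and value of joint start above 0.0055 m), for 0.05 s.
At the end, for the whole second after the job is handed in: After the hold and the start press, all three keys of the black timer are up (within 1.5 mm), the timer stands flat and still within 25 mm of where it was, and every bystander is within 15 mm of where it was (all of step 2 and value of joint start below 0.0015 m and linear speed of timer below 0.01 m/s and angle between timer's own z axis and vertical below 0.05 rad and not (distance of timer from where it was at the start of the episode above 0.025 m) and not (distance of spare_timer from where it was at the start of the episode above 0.015 m) and not (distance of red_pawn from where it was at the start of the episode above 0.015 m) and not (distance of purple_pawn from where it was at the start of the episode above 0.015 m) and not (distance of die from where it was at the start of the episode above 0.015 m) and not (distance of card_box from where it was at the start of the episode above 0.015 m) and not (distance of ribbon_spool from where it was at the start of the episode above 0.015 m) and not (distance of tape_dispenser from where it was at the start of the episode above 0.015 m) and not (distance of pen from where it was at the start of the episode above 0.015 m)); the robot touches nothing.
It fails at once if one yellow key is pressed alone (one beyond 5.5 mm, the other under 1 mm) ((value of joint yellow_a above 0.0055 m and value of joint yellow_b below 0.001 m) or (value of joint yellow_b above 0.0055 m and value of joint yellow_a below 0.001 m)).
It fails at once if a key is pressed with something other than the fingers (down beyond 5.5 mm without finger contact force on it above 0.3 N) ((value of joint yellow_a above 0.0055 m and velocity of joint yellow_a above -0.005 m/s and not (contact force between the fingers and yellow_a above 0.3 N)) or (value of joint yellow_b above 0.0055 m and velocity of joint yellow_b above -0.005 m/s and not (contact force between the fingers and yellow_b above 0.3 N)) or (value of joint start above 0.0055 m and velocity of joint start above -0.005 m/s and not (contact force between the fingers and start above 0.3 N))).
It fails at once if the green start key is pressed (beyond 3 mm) while a yellow key is down (value of joint start above 0.003 m and value of joint any of yellow_a, yellow_b above 0.003 m).
It fails at once if the black timer is lifted or tipped (10 mm, 0.15 rad) or shoved more than 25 mm (height (world z) of timer above 0.01 m or angle between timer's own z axis and vertical above 0.15 rad or distance of timer from where it was at the start of the episode above 0.025 m).
It fails at once if a bystander is lifted, carried or knocked more than 15 mm, or a key of the white timer is pressed beyond 2 mm (distance of any of spare_timer, red_pawn, purple_pawn, die, card_box, ribbon_spool, tape_dispenser, pen from where it was at the start of the episode above 0.015 m or value of joint any of blue_a, blue_b, spare_start above 0.002 m).
It also fails if it takes over 48 s, if anything falls off the work surface, if the arm or the gripper's body presses on something with over 40 N, if the wrist force passes 120 N, or if a joint passes its speed limit or range.

## Working session

There is one attempt and no reset: what is moved stays moved. The work goes in short steps, Python scripts to look and compute and a shell command to move; the robot and the scene stay as the last step left them, time stands still between calls to the robot, and variables do not carry over. Pictures are saved under pics/ and viewed, at most 10 in all, crops included, and the job is handed in when it is done.

```bash
mkdir -p pics
cat > h.py <<'E'
import numpy as np, cv2
from cell import readout, vision, arm
def ray(im,u,v,z):
    K=im["camera_matrix"]; d=np.array([(u-K[0][2])/K[0][0],-(v-K[1][2])/K[1][1],-1.0])
    d=np.array(im["rotation"])@d; p=np.array(im["position"]); return p+d*(z-p[2])/d[2]
def blobs(im,lo,hi,z,amin=30):
    m=cv2.inRange(cv2.cvtColor(im["pixels"],cv2.COLOR_BGR2HSV),lo,hi)
    n,l,s,c=cv2.connectedComponentsWithStats(m)
    return [(s[i,4],c[i].round(1),ray(im,*c[i],z).round(4)) for i in range(1,n) if s[i,4]>amin]
E
python3 - <<'E'
from h import *
o=readout.observe(); print({k:np.round(o[k],3) for k in ("clock","position","ee_rot","force","width")})
for n in("top","scene"):
    im=vision.get_image(n); cv2.imwrite(f"pics/{n}1.png",im["pixels"])
    print(n,im["position"],[x for x in im if x not in("pixels","z_map")])
    print("Y",blobs(im,(22,120,100),(35,255,255),.059)); print("G",blobs(im,(45,100,60),(85,255,255),.059))
E
```

```text
{'clock': np.float64(0.0), 'position': array([ 0.216, -0.586,  0.226]), 'ee_rot': array([-3.091e+00, -5.510e-01,  1.000e-03]), 'force': array([0.265, 0.29 , 0.2  ]), 'width': np.float64(1.003)}
top [ 0.38341167 -0.03940229  0.91072248] ['camera_matrix', 'position', 'rotation']Traceback (most recent call last):
  File "<stdin>", line 6, in <module>
  File "h.py", line 9, in blobs
    return [(s[i,4],c[i].round(1),ray(im,*c[i],z).round(4)) for i in range(1,n) if s[i,4]>amin]
                                  ~~~^^^^^^^^^^^^
  File "h.py", line 5, in ray
    d=np.array(im["rotation"])@d; p=np.array(im["position"]); return p+d*(z-p[2])/d[2]
                                                                                  ~^^^
IndexError: invalid index to scalar variable.
```

View pics/top1.png

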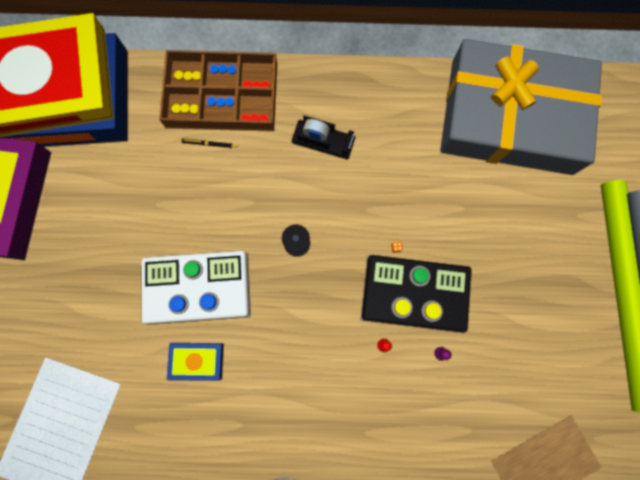

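The top view shows the black timer at (417,292), its yellow keys at (402,307) and (432,311), and its green key at (420,275). The pawns are in front at (385,345) and (443,354), and the die is behind at (397,246). The camera rotation comes as a rotation vector, so I'll fix the helper.

```bash
sed -i 's/np.array(im\["rotation"\])@d/cv2.Rodrigues(np.array(im["rotation"],float))[0]@d/' h.py
python3 - <<'E'
from h import *
o=readout.observe(); R=cv2.Rodrigues(np.array(o["ee_rot"],float))[0]; print(R.round(3))
for n in("top","scene","wrist"):
    im=vision.get_image(n); cv2.imwrite(f"pics/{n}2.png",im["pixels"])
    print(n,im["position"],im["camera_matrix"])
    for nm,lo,hi,z in(("Y",(22,120,100),(33,255,255),.059),("G",(45,100,60),(85,255,255),.059),("R",(0,150,80),(5,255,255),.035),("P",(135,80,30),(165,255,255),.035)):
        print(nm,*blobs(im,lo,hi,z),sep="\n ")
E
```

```text
[[ 0.938  0.345 -0.001]
 [ 0.345 -0.938  0.001]
 [-0.    -0.002 -1.   ]]
top [ 0.38341167 -0.03940229  0.91072248] [[480.00730003   0.         322.43711984]
 [  0.         480.00730003 238.38293626]
 [  0.           0.           1.        ]]
Y
 (np.int32(3977), array([63.7, 69.3]), array([0.8644, 0.4641, 0.059 ]))
 (np.int32(2854), array([520.3,  89.7]), array([ 0.8475, -0.4164,  0.059 ]))
 (np.int32(233), array([187.,  75.]), array([0.8594, 0.2264, 0.059 ]))
 (np.int32(235), array([184.3, 108.1]), array([0.791 , 0.2262, 0.059 ]))
 (np.int32(682), array([  5.7, 175.9]), array([0.6477, 0.5438, 0.059 ]))
 (np.int32(366), array([616.4, 271.8]), array([ 0.4988, -0.5705,  0.059 ]))
 (np.int32(206), array([402.3, 306.8]), array([ 0.4271, -0.1861,  0.059 ]))
 (np.int32(215), array([432.7, 310.6]), array([ 0.4217, -0.2396,  0.059 ]))
 (np.int32(725), array([193.8, 361.4]), array([0.3249, 0.1732, 0.059 ]))
G
 (np.int32(184), array([191.4, 268.8]), array([0.4847, 0.1894, 0.059 ]))
 (np.int32(189), array([420.4, 275.1]), array([ 0.4839, -0.2187,  0.059 ]))
R
 (np.int32(3297), array([47.4, 67.5]
[... 2017 characters left out ...]
46), array([460.4,  92.6]), array([-0.4023, -0.4846,  0.035 ]))
 (np.int32(3297), array([608.4, 131.5]), array([-0.5123, -0.0104,  0.035 ]))
 (np.int32(59), array([314. , 180.4]), array([ 0.3664, -0.2383,  0.035 ]))
 (np.int32(3208), array([527.2, 440.2]), array([0.5553, 0.5489, 0.035 ]))
wrist [ 0.2940195  -0.55855145  0.38376566] [[357.82564739   0.         318.42771111]
 [  0.         357.82564739 242.20364355]
 [  0.           0.           1.        ]]
Y
 (np.int32(6175), array([394.3,  90.8]), array([ 0.3425, -0.6081,  0.059 ]))
 (np.int32(2759), array([463. , 114.3]), array([ 0.3458, -0.6707,  0.059 ]))
G
R
P
 (np.int32(31118), array([568.6, 197.2]), array([ 0.3169, -0.8119,  0.035 ]))
```

View pics/scene2.png

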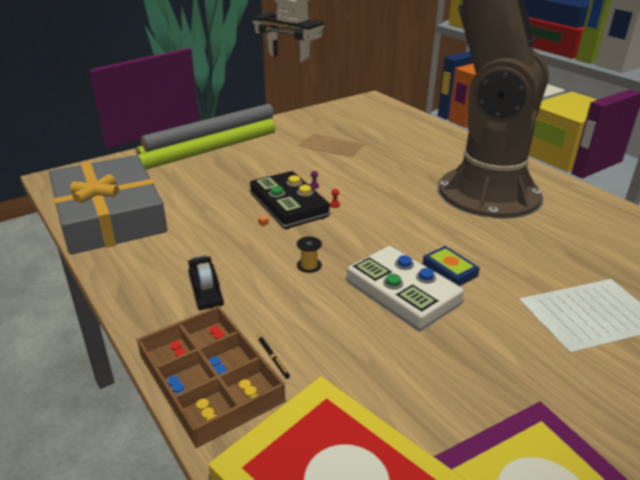

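```bash
python3 -m creep '[[0,0,0,1,0.38],[0,0,0,1,0.38],[0,0,0,1,0.38],[0,0,0,1,0.38],[0,0,0,1,0.38],[0,0,0,1,0.38],[0,0,0,0.5,0.38]]' 3
python3 -m creep '[[0.4,-0.9,0,0,0.38],[0.4,-0.9,0,0,0.38],[0.4,-0.9,0,0,0.38],[0.4,-0.9,0,0,0.38],[0.4,-0.9,0,0,0.38],[0.4,-0.9,0,0,0.38],[0.4,-0.9,0,0,0.38],[0.4,-0.9,0,0,0.38],[0.4,-0.9,0,0,0.38],[0.4,-0.9,0,0,0.38],[0.3,-0.8,0,0,0.38],[0,0,0,0,0.38]]'
cat > m.py <<'E'
import sys; from h import *
o=readout.observe(); R=cv2.Rodrigues(np.array(o["ee_rot"],float))[0]; p=np.array(o["position"])
print("clock",o["clock"],"p",p.round(4),"yangle",np.degrees(np.arctan2(R[1,1],R[0,1])).round(2),"z",R[:,2].round(4),"F",np.round(o["force"],2),o["width"])
im=vision.get_image("wrist"); cv2.imwrite(sys.argv[1],im["pixels"])
for nm,lo,hi in(("Y",(22,120,100),(33,255,255)),("G",(45,100,60),(85,255,255))):
    for a,c,w in blobs(im,lo,hi,.059): print(nm,a,c,w,"tool units",(R.T@(w-p)/.04).round(3))
E
python3 m.py pics/w3.png
```

```text
clock: 1.08
position: [0.2159, -0.5864, 0.2265]
ee_rot: [-3.137, 0.16, 0.0]
force: [-0.2, 0.2, -0.1]
width: 0.382
gripper_force: 0.0
clock: 2.58
position: [0.4278, -0.2112, 0.2268]
ee_rot: [-3.137, 0.15, -0.001]
force: [-0.6, -0.4, -0.0]
width: 0.383
gripper_force: 0.0
clock 2.575 p [ 0.4278 -0.2112  0.2268] yangle -95.49 z [ 6.e-04  8.e-04 -1.e+00] F [-0.55 -0.36 -0.02] 0.38293347507371217
Y 623 [293.7 222.7] [ 0.4273 -0.189   0.059 ] tool units [-0.069 -0.548  4.196]
Y 623 [350.9 222.8] [ 0.4222 -0.2425  0.059 ] tool units [-0.068  0.795  4.194]
G 706 [322.6 157.6] [ 0.4842 -0.2215  0.059 ] tool units [1.425 0.124 4.196]
```

View pics/w3.png

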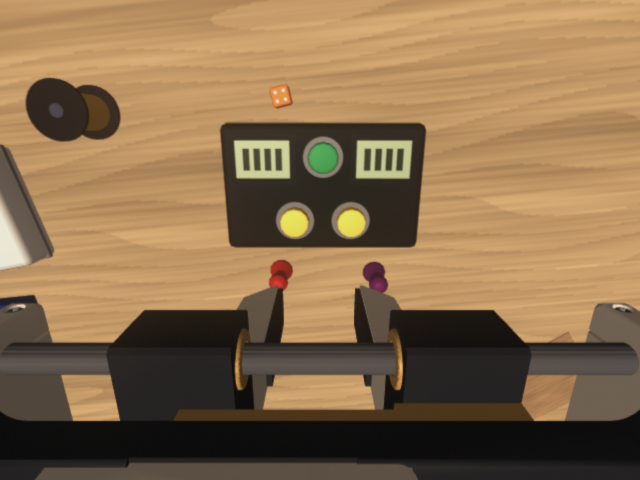

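The wrist view shows the yellow keys at (294,223) and (351,223), level with the gripper, and the green key at (323,158). The fingertips are at about (280,290) and (358,290). Next I'll centre and go lower.

```bash
python3 -m creep '[[-0.07,0.1,0.5,0,0.38],[0,0,0.6,0,0.38],[0,0,0.6,0,0.38],[0,0,0.6,0,0.38],[0,0,0.6,0,0.38],[0,0,0.4,0,0.38],[0,0,0.1,0,0.38],[0,0,0,0,0.38]]'
python3 m.py pics/w4.png; python3 -c "
import cv2;a=cv2.imread('pics/w4.png')[170:400,180:460];cv2.imwrite('pics/w4c.png',cv2.resize(a,None,fx=2.6,fy=2.6))"
```

```text
clock: 3.62
position: [0.4232, -0.2182, 0.0909]
ee_rot: [3.137, -0.16, -0.0]
force: [0.3, -0.0, 0.1]
width: 0.382
gripper_force: 0.0
clock 3.625 p [ 0.4232 -0.2182  0.0909] yangle -95.84 z [-2.e-04 -3.e-04 -1.e+00] F [ 0.31 -0.03  0.15] 0.3821280186953262
Y 1354 [263.5 273.8] [ 0.4293 -0.1885  0.059 ] tool units [ 0.077 -0.756  0.797]
Y 1409 [357. 274.] [ 0.4238 -0.2418  0.059 ] tool units [0.075 0.584 0.798]
G 2028 [309.5 170.3] [ 0.4848 -0.2211  0.059 ] tool units [ 1.54  -0.086  0.797]
```

View pics/w4c.png

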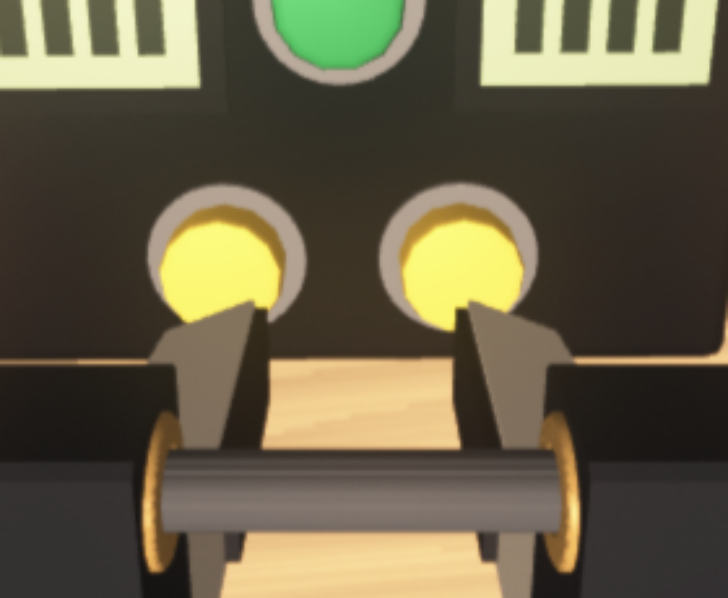

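The crop shows the fingertips tapering to narrow tips next to the inner pads, at crop (260,305) and (462,305). Each tip sits inboard of its key centre, at crop (222,268) and (462,270). I'll open to about 0.56 so the tips are 54 mm apart, and shift about 4 mm along −y.

```bash
python3 -m creep '[[0.04,-0.1,0,0,0.56],[0,0,0.3,0,0.56],[0,0,0.1,0,0.56],[0,0,0,0,0.56]]'
python3 m.py pics/w5.png; python3 -c "
import cv2;a=cv2.imread('pics/w5.png')[170:400,180:460];cv2.imwrite('pics/w5c.png',cv2.resize(a,None,fx=2.6,fy=2.6))"
```

```text
clock: 4.18
position: [0.425, -0.2136, 0.0742]
ee_rot: [-3.137, 0.159, 0.002]
force: [-0.2, 0.6, 0.1]
width: 0.558
gripper_force: 0.0
clock 4.175 p [ 0.425  -0.2136  0.0742] yangle -95.79 z [-1.2e-03  4.0e-04 -1.0e+00] F [-0.18  0.6   0.15] 0.5576540758515852
Y 1349 [366.  287.6] [ 0.4245 -0.2401  0.059 ] tool units [0.055 0.66  0.379]
Y 1372 [272.5 288.4] [ 0.429  -0.1908  0.059 ] tool units [ 0.043 -0.578  0.379]
G 2423 [318.7 176.8] [ 0.485 -0.221  0.059] tool units [1.512 0.032 0.377]
```

View pics/w5c.png

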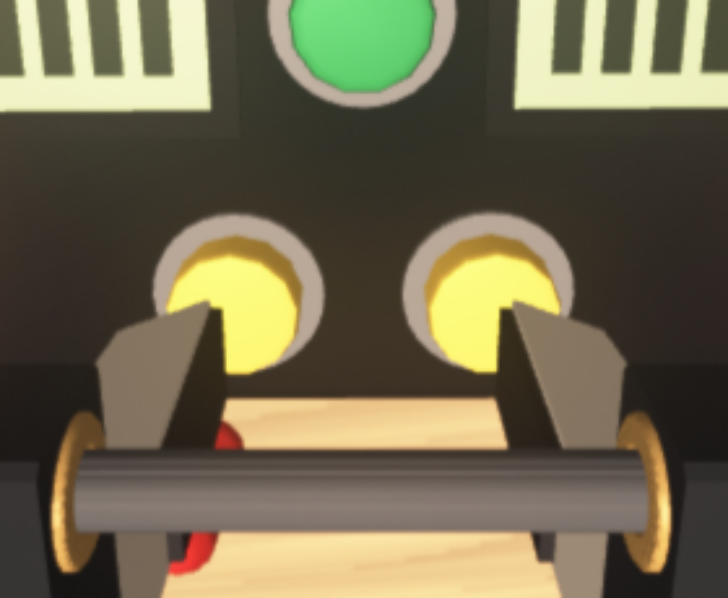

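```bash
python3 -m creep '[[0,0,0.3,0,0.56],[0,0,0.1,0,0.56],[0,0,0.1,0,0.56],[0,0,0.1,0,0.56],[0,0,0,0,0.56]]'
```

```text
clock: 4.85
position: [0.4252, -0.2137, 0.0512]
ee_rot: [3.138, -0.159, -0.001]
force: [-3.9, 1.8, 12.1]
width: 0.559
gripper_force: 6.3
```

```bash
python3 -m creep '[[0,0,0.03,0,0.56],[0,0,0,0,0.56],[0,0,0,0,0.56],[0,0,0,0,0.56],[0,0,0,0,0.56],[0,0,0,0,0.56],[0,0,0,0,0.56],[0,0,0,0,0.56],[0,0,0,0,0.56],[0,0,0,0,0.56],[0,0,0,0,0.56],[0,0,0,0,0.56]]'
python3 -m creep '[[0,0,0,0,0.56],[0,0,0,0,0.56],[0,0,0,0,0.56],[0,0,0,0,0.56]]'
python3 -c "
from h import *
im=vision.get_image('wrist'); cv2.imwrite('pics/w6c.png',cv2.resize(im['pixels'][170:400,180:460],None,fx=2.6,fy=2.6))"
```

```text
clock: 6.35
position: [0.4252, -0.2137, 0.0509]
ee_rot: [3.137, -0.159, 0.0]
force: [-8.0, 3.4, 28.6]
width: 0.558
gripper_force: 14.4
clock: 6.85
position: [0.4252, -0.2137, 0.0509]
ee_rot: [3.137, -0.159, 0.0]
force: [-8.0, 2.3, 29.7]
width: 0.562
gripper_force: 14.4
```

View pics/w6c.png

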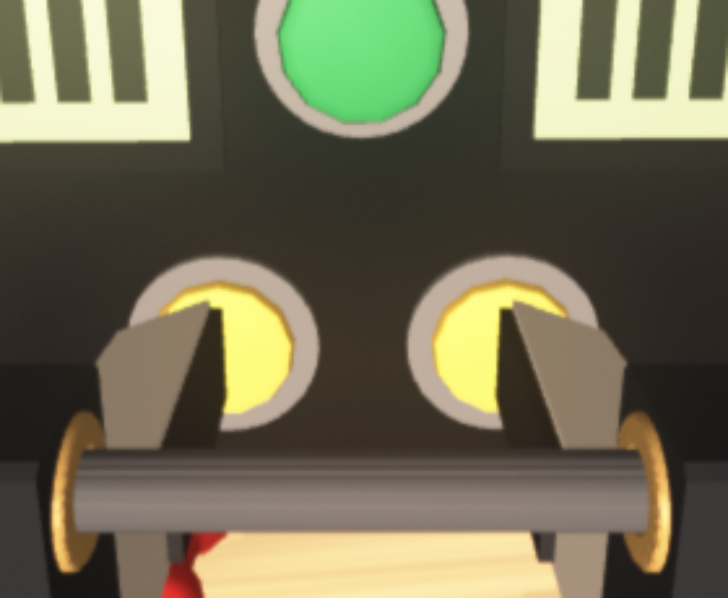

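The view shows both caps down inside their collars with a fingertip on each, at crop (225,345) and (495,345). They have been held for over 2 s, so I'll raise, then move the −y finger over the green key.

```bash
python3 -m creep '[[0,0,-0.5,0,0.56],[0,0,-0.5,0,0.56],[0.7,0.3,0,0,0.56],[0.8,0.38,0,0,0.56],[0,0,0.2,0,0.56],[0,0,0,0,0.56]]'
python3 m.py pics/w7.png; python3 -c "
import cv2;a=cv2.imread('pics/w7.png')[170:400,180:460];cv2.imwrite('pics/w7c.png',cv2.resize(a,None,fx=2.6,fy=2.6))"
```

```text
clock: 7.65
position: [0.481, -0.2462, 0.0804]
ee_rot: [-3.137, 0.159, 0.004]
force: [-1.4, -0.1, -0.0]
width: 0.56
gripper_force: 0.0
clock 7.65 p [ 0.481  -0.2462  0.0804] yangle -95.79 z [-0.0025  0.0011 -1.    ] F [-1.44 -0.15 -0.01] 0.5595134246203345
Y 717 [319.3 382.3] [ 0.4177 -0.2417  0.059 ] tool units [-1.584  0.047  0.539]
G 1716 [272.6 279.1] [ 0.4877 -0.2231  0.059 ] tool units [ 0.11  -0.592  0.535]
```

View pics/w7c.png

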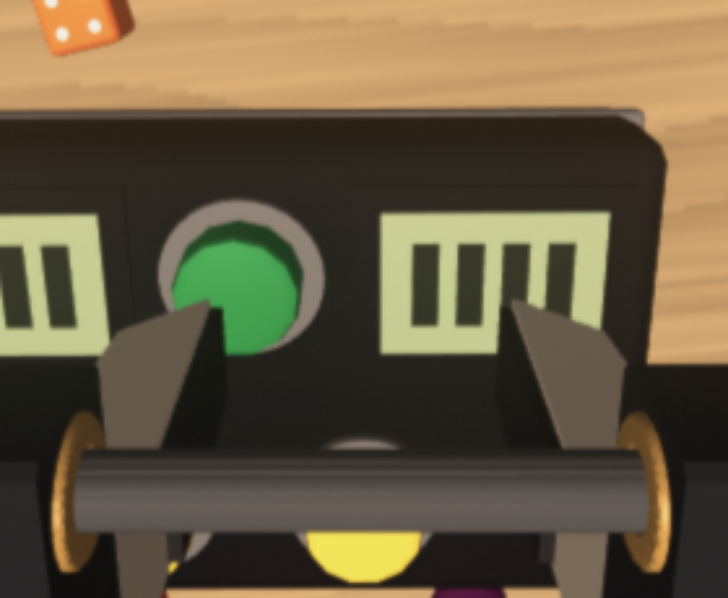

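The fingertip at crop (213,303) lines up with the green cap at (236,290), and the other finger hangs over the flat display. Now I'll press.

```bash
python3 -m creep '[[0,0.05,0.4,0,0.56],[0,0,0.1,0,0.56],[0,0,0.1,0,0.56],[0,0,0.1,0,0.56],[0,0,0.04,0,0.56],[0,0,0,0,0.56],[0,0,0,0,0.56]]'
```

```text
clock: 8.57
position: [0.4821, -0.2488, 0.0521]
ee_rot: [3.138, -0.159, -0.0]
force: [-3.1, 1.1, 4.1]
width: 0.555
gripper_force: 1.8
```

```bash
python3 -m creep '[[0,0,0.05,0,0.56],[0,0,0,0,0.56],[0,0,0,0,0.56]]'
python3 -m creep '[[0,0,-0.3,0,0.56],[0,0,-0.5,0,0.56],[0,0,-0.8,0,0.56],[0,0,-0.8,0,0.56],[0,0,-0.8,0,0.56],[0,0,-0.8,0,0.56],[0,0,0,0,0.56],[0,0,0,0,0.56]]'
python3 m.py pics/w8.png
python3 - <<'E'
from h import *
im=vision.get_image("top")
print(*blobs(im,(22,120,100),(33,255,255),.059)[-4:],*blobs(im,(45,100,60),(85,255,255),.059),sep="\n")
E
```

```text
clock: 8.95
position: [0.4824, -0.249, 0.0509]
ee_rot: [3.137, -0.159, 0.001]
force: [-6.5, 1.4, 15.7]
width: 0.561
gripper_force: 7.9
clock: 9.95
position: [0.4821, -0.2489, 0.2096]
ee_rot: [3.137, -0.159, 0.0]
force: [0.2, 0.6, -0.6]
width: 0.562
gripper_force: 0.0
clock 9.95 p [ 0.4821 -0.2489  0.2096] yangle -95.79 z [ 2.e-04 -1.e-04 -1.e+00] F [ 0.18  0.62 -0.6 ] 0.562101812150032
Y 589 [316.3 286.4] [ 0.4224 -0.2422  0.059 ] tool units [-1.504 -0.015  3.765]
Y 383 [260.6 283.3] [ 0.4308 -0.1904  0.059 ] tool units [-1.425 -1.325  3.765]
G 703 [286.1 224.2] [ 0.4854 -0.2216  0.059 ] tool units [ 0.012 -0.687  3.766]
(np.int32(684), array([  5.7, 175.9]), array([0.6477, 0.5437, 0.059 ]))
(np.int32(205), array([402.3, 306.8]), array([ 0.4271, -0.1861,  0.059 ]))
(np.int32(215), array([432.7, 310.6]), array([ 0.4217, -0.2396,  0.059 ]))
(np.int32(745), array([193.9, 361.3]), array([0.3251, 0.1731, 0.059 ]))
(np.int32(183), array([191.5, 268.8]), array([0.4847, 0.1894, 0.059 ]))
(np.int32(77), array([421.2, 278.8]), array([ 0.4774, -0.22  ,  0.059 ]))
```

View pics/w8.png

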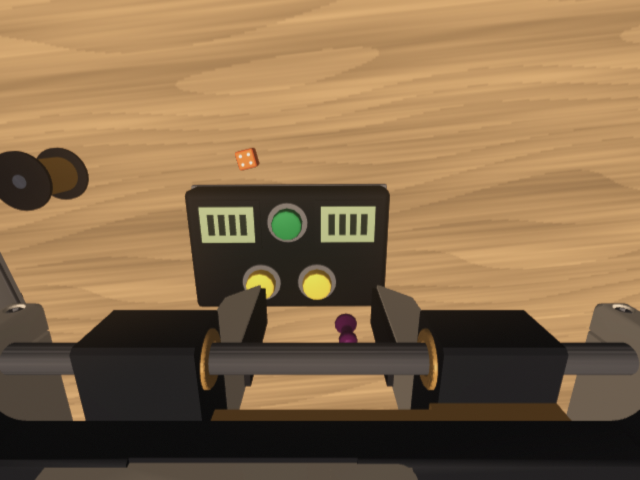

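The view shows all three keys up, at (260,286), (316,286) and (286,224). In the top view the yellow keys are at the same pixels as before, so the timer hasn't moved, and the arm is clear of everything. I'll hand the job in.

```bash
python3 -c "
from cell import sign_off; print(sign_off())"
```

```text
the job is handed in; nothing more can be done
None
```

I held both yellow keys down together for just over two seconds and let them up, then pressed and released the green start key. The arm drew back clear, the timer had not moved in the camera check, and the job is handed in; no verdict came back.

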